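Square a batch of turned blanks up against the tray stop

TASK

Take the angle straightedge from its cork pad and, with it and not with the gripper, push the five turned blanks in the tray along together until every one of them is home against the face strip of the stop. Where the strip stands is not measured, so feel for it: press the row to seat it (about 6 N, held for about half a second), but gently enough that the stop, which is only held by friction, does not shift. Then back off without disturbing the row, stand the straightedge upright on its cork pad again and let go; leave the cup, the oil bottle and the brush alone.

Things in the scene. Friction and masses are not known exactly. Their poses are not given: they have to be found in the camera images.
- tray: Fixed green sheet-metal tray with a smooth black floor, 260 (x, from -120 to +140) by 212 (y) mm, open at its -x edge (towards the robot). Floor top 5 mm above the bench; walls 6 mm thick, 18 mm high over the bench, along both sides (200 mm apart inside) and at the +x end. Origin on the underside; +x is the way the blanks are to be pushed.
- stop: Steel stop bar across the tray, 194 long (y), 12 thick, 20 mm high, two black knobs on it (to 36 mm). Origin: foot of its -x face, middle, on the tray floor; x as the tray's x. On pins before it stands its steel face strip, 190 x 10 thick x 18 high: the strip's working face is 10 to 40 mm to -x of the origin, set differently each time, rigid. Over about 9 N in +x slides the stop for good; allowed shift 1.5 mm.
- pad: Fixed cork pad on the bench, to the left or the right of the tray, 90 (x) by 210 (y) mm, 3 mm thick; origin at the middle of its underside. The straightedge belongs on it.
- straightedge: Aluminium L-section straightedge, 330 g, stands on its foot. Blade 170 long (y), 10 thick (x), 70 mm high; foot 5 mm thick, from x = -5 to -40 mm, full length. Origin: middle of the blade's underside; pushing face at x = +5 mm. Grip across the 10 mm near the top, mid-length, fingertips 30 mm or more above its underside to clear the blanks. Starts on the pad, face roughly to +x.
- cup: Open steel cup, 72 mm diameter, 75 mm high, a bystander beside the tray on the side away from the pad; origin at the middle of its underside.
- oiler: White closed oil bottle with a black cap, 52 mm diameter, 150 mm high, a bystander beyond the tray on the left; origin at the middle of its underside.
- brush: Chip brush lying on the bench beyond the tray on the right, a bystander.
- blank0: Turned round aluminium blank, slippery with oil, 22 mm diameter, 20 mm high, about 20 g, standing on end in the tray; one of five alike, side by side about 30 mm apart across the tray but at uneven distances from the stop, at least 65 mm clear of the open edge. Origin at the middle of its underside.
- blank1: Turned round aluminium blank, slippery with oil, 22 mm diameter, 20 mm high, about 20 g, standing on end in the tray; one of five alike, side by side about 30 mm apart across the tray but at uneven distances from the stop, at least 65 mm clear of the open edge. Origin at the middle of its underside.
- blank2: Turned round aluminium blank, slippery with oil, 22 mm diameter, 20 mm high, about 20 g, standing on end in the tray; one of five alike, side by side about 30 mm apart across the tray but at uneven distances from the stop, at least 65 mm clear of the open edge. Origin at the middle of its underside.
- blank3: Turned round aluminium blank, slippery with oil, 22 mm diameter, 20 mm high, about 20 g, standing on end in the tray; one of five alike, side by side about 30 mm apart across the tray but at uneven distances from the stop, at least 65 mm clear of the open edge. Origin at the middle of its underside.
- blank4: Turned round aluminium blank, slippery with oil, 22 mm diameter, 20 mm high, about 20 g, standing on end in the tray; one of five alike, side by side about 30 mm apart across the tray but at uneven distances from the stop, at least 65 mm clear of the open edge. Origin at the middle of its underside.

How it is judged:
By the outcome, as a careful person would: the job done as asked, in the order asked, and still so for the second after the job is handed in, with the robot touching nothing.
It also fails if it takes over 62 s, if anything falls off the work surface, if the arm or the gripper's body presses on something with over 40 N, if the wrist force passes 120 N, or if a joint passes its speed limit or range.

ROBOT

A 6-joint arm with a two-finger parallel gripper is mounted at the origin on the work surface. World frame = base frame: x ahead of the robot, y to its left, z up, the work surface at z = 0. Lengths are in m, angles in rad, forces in N, time in s.
With the tool pointing down it reaches from about 0.3 to 0.85 m from the base axis. Payload 5.4 kg.
Tool frame: the origin (TCP) lies on the centre line of the jaws, within the pads' length; the fingertips stand 17 mm ahead of it and the grasp point (between the pads) lies 2 mm behind it (arm.nose_length is the distance from the TCP to the fingertips, in m); x points along the fingers, y is the direction in which the jaws open and shut, and the axes are right-handed (so a half turn about x gives the same grasp; the last joint's range is limited). The gripper opens to 85 mm and grips with 20 to 120 N. Pads are 22 mm wide; open, the fingers measure 114 mm over their backs; the gripper's body (76 mm by 85 mm) begins 54 mm behind the grasp point. The pads swing forward as they close: fully open they stand 13 mm farther back than shut.
Start: joints at [0.952, 0.158, 1.597, -0, 1.386, -0.21], TCP at [0.229, 0.528, 0.248] pointing down, gripper open.
Joint ranges: [-2.91, 2.91], [-0.94, 2.29], [0.18, 2.7], [-1.29, 4.43], [0.17, 2.64], [-3, 3]. Speed limits (rad/s): [2.57, 2.57, 3.14, 3.14, 3.14, 3.14].

INTERFACE

Orientations are given as a unit quaternion [x, y, z, w].
In Python, from station import status, viewer, workorder, arm gives the robot as it stands.
- The arm moves only by the tool send_rows, never from a script. Its argument "rows" is a list of rows, each a list of 4 numbers: the shift along the tool's x, y, z scaled (see below), then the turn about the tool's x scaled (see below). A call has 1 to 20 rows; each row shifts and turns the pose as measured when the row begins, along the tool's axes as they then stand; what a row does not reach is not made up. The controller multiplies each number of a shift by 12 cm and each number of a turn by 180 degrees. A row lasts 1/8 s, in which the tool goes at most 62.5 mm and 10.7 degrees, less where a joint would pass 70% of its speed; a pose out of reach is approached as far as the arm can. A call with a number of a shift or a turn outside -1 to 1 is refused whole. A call with a gripper value outside its range is refused whole. "hand" is the opening, from -1 (shut) to 1 (fully open), set as the call begins (left out, the last holds). The fingers move at their own pace and stop on an object; the grip force is fixed at half the most. Time passes only in rows, so rows that do not move let the fingers close. It gives the time, the measured TCP pose, the force and the opening at its end, in the units of the state.
- status.get_obs(): the state, without advancing time (a new reading comes with each control period).
- viewer.camera(name): name is "scene" or "top" or "wrist"; returns a dict with "image" (400x640x3 uint8, blue, green, red), "mtx" (3x3 intrinsics, pixels), "extrinsics" (4x4, takes a point from world to camera coordinates). Camera axes: x right, y down, z forward; pixel columns grow to the right and rows downward; lengths in m; the calibration is good to about 2 mm. A picture is of the moment at which its call begins. There is no depth.
- workorder.job_done(): hands the job in, once; it reports no verdict.
The state is a dict: "time": time; "joint_pos": joint angles; "dq": joint speeds; "joint_torque": joint torques, N m; "tool_pos": TCP position; "tcp_rot": TCP orientation; "ft_force": force on the tool from outside, world axes, zero at the start; "torque": the same for the moment, N m; "gripper_width": finger opening in m.
Only numpy, scipy, OpenCV 4.12 (cv2) and the standard library are available. Lean on these libraries where they do the work, as an engineer would, in place of code of your own. Each camera call takes 0.05 s, during which the arm holds its last target. There are 200 camera calls.

## Working session

There is one attempt and no reset: what is moved stays moved. The work goes in short steps, Python scripts to look and compute and a tool call to move; the robot and the scene stay as the last step left them, time stands still between calls to the robot, and variables do not carry over. Pictures are saved under pics/ and viewed, about 8 in all and at most 12, crops included, and the job is handed in when it is done.

Besides the shell and the picture viewer there is one more tool, called after "Request:" in YAML: its name, and indented under it one key for each argument. send_rows: Moves the arm, as the interface text tells. Shifts and turns lie within -1 to 1; 1 stands for 12 cm of shift or 180 degrees of turn. Its arguments: {"type":"object","properties":{"rows":{"type":"array"},"hand":{"type":"number"}},"required":["rows"]}

```bash
ls; mkdir -p pics; python3 - <<'E'
from station import status, viewer
import cv2, numpy as np, pickle
o=status.get_obs(); print({k:np.round(v,3) for k,v in o.items()})
d={}
for n in("scene","top","wrist"):
    c=viewer.camera(n); d[n]=c; cv2.imwrite(f"pics/{n}0.png",c["image"])
    E=c["extrinsics"]; print(n,np.round(-E[:3,:3].T@E[:3,3],3),c["mtx"][0,0])
pickle.dump(d,open("c0.pkl","wb"))
cv2.imwrite("pics/both0.png",cv2.resize(np.vstack([d["scene"]["image"],d["top"]["image"]]),None,fx=.75,fy=.75))
E
```

```text
pics
{'time': np.float64(0.0), 'joint_pos': array([ 0.952,  0.159,  1.598, -0.   ,  1.386, -0.21 ]), 'dq': array([-0.001,  0.   , -0.   , -0.   ,  0.001, -0.001]), 'joint_torque': array([-1.0000e-03, -3.9601e+01, -3.3142e+01, -0.0000e+00,  9.0000e-03,
        0.0000e+00]), 'tool_pos': array([0.228, 0.527, 0.247]), 'tcp_rot': array([ 0.143,  0.693, -0.144,  0.692]), 'ft_force': array([ 0.152, -0.421,  0.095]), 'torque': array([0.029, 0.047, 0.018]), 'gripper_width': np.float64(0.086)}
scene [ 1.346 -0.132  0.786] 451.3177145372502
top [0.352 0.024 1.282] 486.0005387915917
wrist [0.165 0.555 0.373] 308.5509946947488
```

View pics/top0.png

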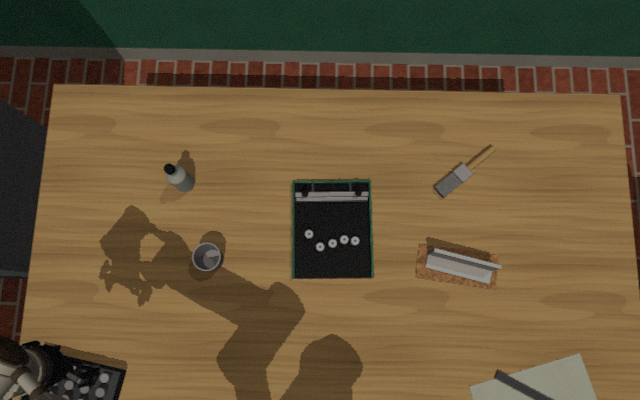

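View pics/scene0.png

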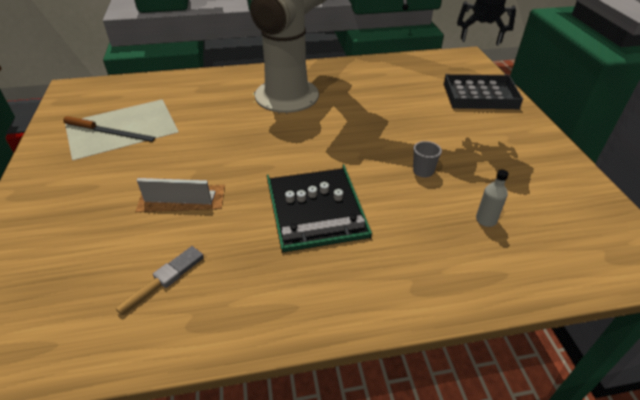

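The top view shows the tray at columns 293–372, rows 180–278, with five blanks around rows 233–247 and the strip at about row 196. The pad and straightedge are to the right, with the blade's top edge from about (435,251) to (500,266). The scene view agrees with this. Next I'll take sub-pixel measurements.

```bash
cat > h.py <<'E'
import numpy as np, cv2, pickle
def proj(c,P):
    E=c["extrinsics"]; p=(E[:3,:3]@np.atleast_2d(P).T).T+E[:3,3]; q=(c["mtx"]@p.T).T; return q[:,:2]/q[:,2:]
def ray(c,uv):
    E=c["extrinsics"]; d=np.linalg.inv(c["mtx"])@np.array([uv[0],uv[1],1.]); d=E[:3,:3].T@d
    return -E[:3,:3].T@E[:3,3], d/np.linalg.norm(d)
def onplane(c,uv,z):
    o,d=ray(c,uv); return o+d*(z-o[2])/d[2]
def tri(c1,u1,c2,u2):
    o1,d1=ray(c1,u1);o2,d2=ray(c2,u2)
    s=np.linalg.lstsq(np.c_[d1,-d2],o2-o1,rcond=None)[0]; a=o1+s[0]*d1;b=o2+s[1]*d2
    return (a+b)/2,np.linalg.norm(a-b)
E
python3 - <<'E'
from h import *
d=pickle.load(open("c0.pkl","rb")); t=d["top"]; s=d["scene"]
print(proj(t,[[0,0,0],[.3,0,0]]))
print("tray corners",[np.round(onplane(t,p,.018),3) for p in [(293,278),(372,278),(372,180),(293,180)]])
print("blade ends", [np.round(onplane(t,p,.073),3) for p in [(435,251),(500,266)]])
a=cv2.resize(t["image"][165:295,285:385],None,fx=4,fy=4,interpolation=cv2.INTER_CUBIC)
b=cv2.resize(t["image"][235:295,410:510],None,fx=4,fy=4,interpolation=cv2.INTER_CUBIC)
e=cv2.resize(s["image"][165:215,130:230],None,fx=4,fy=4,interpolation=cv2.INTER_CUBIC)
r=np.vstack([b,e]); r=np.vstack([r,np.zeros((520-r.shape[0],400,3),np.uint8)])
cv2.imwrite("pics/crop1.png",np.hstack([a,r]))
E
```

```text
[[328.96063227 449.83580629]
 [331.12061167 324.64846736]]
tray corners [array([0.416, 0.101, 0.018]), array([ 0.42 , -0.103,  0.018]), array([ 0.681, -0.102,  0.018]), array([0.676, 0.109, 0.018])]
blade ends [array([ 0.488, -0.254,  0.073]), array([ 0.454, -0.414,  0.073])]
```

View pics/crop1.png

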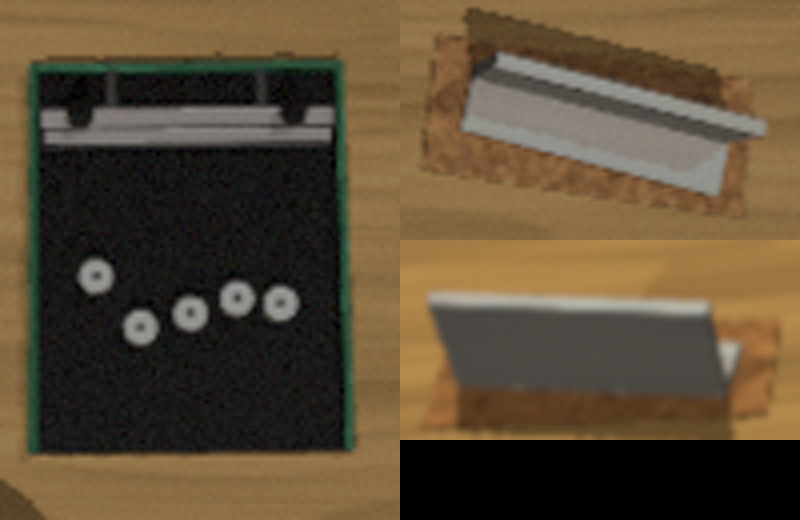

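```bash
cat > m1.py <<'E'
from h import *
d=pickle.load(open("c0.pkl","rb")); t=d["top"]; s=d["scene"]
f=lambda x,y,ox,oy:((x+.5)/4-.5+ox,(y+.5)/4-.5+oy)
L=tri(t,f(97,60,410,235),s,f(309,66,130,165)); R=tri(t,f(365,129,410,235),s,f(30,58,130,165))
print("blade",L,R,np.linalg.norm(L[0]-R[0]))
l=L[0]-R[0]; print("yaw deg",np.degrees(np.arctan2(-l[0],l[1])), "mid",(L[0]+R[0])/2)
for n,p in dict(BL=(29,453),BR=(353,450),TR=(342,62),TL=(30,62)).items(): print(n,np.round(onplane(t,f(*p,285,165),.018),4))
print("pad",[np.round(onplane(t,f(*p,410,235),.003),4) for p in [(36,36),(354,82),(344,215),(24,170)]])
print("blanks",[np.round(onplane(t,f(*p,285,165),.025),4) for p in [(96,276),(141,328),(191,314),(238,298),(281,303)]])
print("strip",[np.round(onplane(t,f(*p,285,165),.023),4) for p in [(44,145),(331,143)]])
E
python3 m1.py
```

```text
blade (array([ 0.49077347, -0.25057329,  0.0740558 ]), np.float64(0.001068057365042276)) (array([ 0.45158435, -0.41553136,  0.07282362]), np.float64(0.0009604626493453136)) 0.16955374651062075
yaw deg -13.364025509177758 mid [ 0.47117891 -0.33305232  0.07343971]
BL [0.4162 0.1037 0.018 ]
BR [ 0.4226 -0.1052  0.018 ]
TR [ 0.6803 -0.0974  0.018 ]
TL [0.676  0.1115 0.018 ]
pad [array([ 0.514 , -0.2274,  0.003 ]), array([ 0.488 , -0.4357,  0.003 ]), array([ 0.4014, -0.4252,  0.003 ]), array([ 0.4259, -0.2182,  0.003 ])]
blanks [array([0.5313, 0.0632, 0.025 ]), array([0.4979, 0.0331, 0.025 ]), array([0.5077, 0.0009, 0.025 ]), array([ 0.5188, -0.0295,  0.025 ]), array([ 0.5162, -0.0575,  0.025 ])]
strip [array([0.6183, 0.1   , 0.023 ]), array([ 0.6237, -0.0898,  0.023 ])]
```

```bash
cat > plan.py <<'E'
import sys, numpy as np
from scipy.spatial.transform import Rotation as R
from station import status
def st():
    o=status.get_obs(); r=R.from_quat(o["tcp_rot"]).as_matrix()
    y=np.degrees(np.arctan2(r[1,1],r[0,1]))
    return o,r,y
if __name__=="__main__":
    x,y_,z,yaw=map(float,sys.argv[1:5]); o,r,y=st()
    # turn about tool x (down): + turn reduces world yaw; half-turn symmetric
    dy=(yaw-y+90)%180-90 if len(sys.argv)<6 else yaw-y
    d=r.T@(np.array([x,y_,z])-o["tool_pos"])
    Rn=r@R.from_rotvec([np.radians(-dy),0,0]).as_matrix(); d2=Rn.T@(np.array([x,y_,z])-o["tool_pos"])
    print("t",o["time"],"tcp",np.round(o["tool_pos"],4),"yaw",round(y,2),"xaxis",np.round(r[:,0],3),"j",np.round(o["joint_pos"],2),"F",np.round(o["ft_force"],2),"T",np.round(o["torque"],3),"w",round(o["gripper_width"],4))
    print("turn units",-dy/180,"shift units pre-turn",np.round(d/.12,3),"post-turn",np.round(d2/.12,3))
E
python3 plan.py .471 -.333 .20 -13.4
```

```text
t 0.15 tcp [0.2283 0.5273 0.2475] yaw 66.58 xaxis [-0.001 -0.001 -1.   ] j [ 0.95  0.16  1.6  -0.    1.39 -0.21] F [-0.52 -0.15  0.25] T [0.037 0.    0.031] w 0.0854
turn units 0.44432495853465237 shift units pre-turn [ 0.403 -5.774  4.705] post-turn [0.403 3.629 6.504]
```

Request:
send_rows:
  rows:
    - [0, 0, 0, 0.0555]
    - [0, 0, 0, 0.0555]
    - [0, 0, 0, 0.0555]
    - [0, 0, 0, 0.0555]
    - [0, 0, 0, 0.0555]
    - [0, 0, 0, 0.0555]
    - [0, 0, 0, 0.0555]
    - [0, 0, 0, 0.0555]
    - [0.03, 0.24, 0.43, 0]
    - [0.03, 0.24, 0.43, 0]
    - [0.03, 0.24, 0.43, 0]
    - [0.03, 0.24, 0.43, 0]
    - [0.03, 0.24, 0.43, 0]
    - [0.03, 0.24, 0.43, 0]
    - [0.03, 0.24, 0.43, 0]
    - [0.03, 0.24, 0.43, 0]
    - [0.03, 0.24, 0.43, 0]
    - [0.03, 0.24, 0.43, 0]
  hand: 1

```text
time: 2.4
tool_pos: [0.3642, -0.0643, 0.2091]
tcp_rot: [-0.561, -0.425, 0.565, -0.43]
ft_force: [-0.2, 0.7, 1.0]
gripper_width: 0.0849
```

```bash
python3 plan.py .471 -.333 .20 -13.4
```

```text
t 2.4 tcp [ 0.3642 -0.0643  0.2091] yaw -15.59 xaxis [ 0.001 -0.009 -1.   ] j [-0.5  -0.39  2.18 -0.01  1.35 -0.22] F [-0.17  0.72  0.96] T [ 0.025 -0.025 -0.032] w 0.0849
turn units -0.012173642365613881 shift units pre-turn [0.097 1.459 1.917] post-turn [0.097 1.385 1.971]
```

Request:
send_rows:
  rows:
    - [0, 0.27, 0.39, -0.006]
    - [0, 0.27, 0.39, -0.006]
    - [0.02, 0.27, 0.39, 0]
    - [0.02, 0.27, 0.39, 0]
    - [0.02, 0.27, 0.39, 0]
    - [0, 0, 0, 0]

```text
time: 3.15
tool_pos: [0.4646, -0.3439, 0.2013]
tcp_rot: [-0.555, -0.434, 0.558, -0.438]
ft_force: [0.1, 0.8, -0.3]
gripper_width: 0.0855
```

```bash
python3 plan.py .471 -.333 .16 -13.4; python3 - <<'E'
from station import viewer
import cv2,pickle
c=viewer.camera("wrist");cv2.imwrite("pics/w1.png",c["image"]);pickle.dump(c,open("w1.pkl","wb"))
E
```

```text
t 3.15 tcp [ 0.4646 -0.3439  0.2013] yaw -13.79 xaxis [-0.    -0.007 -1.   ] j [-0.84  0.2   1.64 -0.    1.29 -0.6 ] F [ 0.08  0.8  -0.26] T [ 0.034 -0.052  0.087] w 0.0855
turn units -0.0021922459009357928 shift units pre-turn [ 0.343  0.029 -0.103] post-turn [ 0.343  0.03  -0.103]
```

View pics/w1.png

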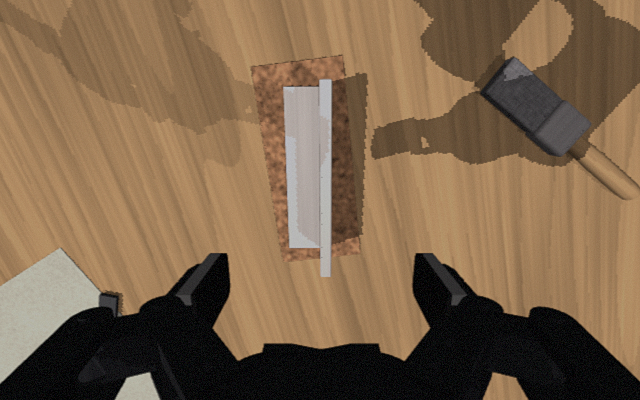

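The wrist view shows the blade's top edge running from about (325.5,80) to (325.5,276), nearly parallel to the pads. The foot is on the left, and the pad spans columns 252–365.

```bash
python3 - <<'E'
from h import *
c=pickle.load(open("w1.pkl","rb"))
g=c["image"][:,:,:].min(axis=2)
for v in (100,150,200,250): print(v,g[v,310:340])
a=onplane(c,(325.3,80),.0734);b=onplane(c,(325.5,276.5),.0734);l=a-b
print(a,b,np.linalg.norm(l),(a+b)/2,np.degrees(np.arctan2(-l[0],l[1])))
E
python3 plan.py .471 -.333 .055 -13.4
```

```text
100 [164 158 157 160 157 157 156 156 129 152 182 182 182 182 180 185 179 184
 183 185 182 125  59  44  51  57  52  44  39  39]
150 [163 162 161 160 158 157 158 159 156 134 149 163 162 162 161 160 160 159
 161 177 176 116  47  39  43  42  46  47  53  46]
200 [159 162 162 159 159 158 154 155 155 132 159 181 179 185 176 177 179 182
 180 179 167 104  46  48  50  57  45  50  39  50]
250 [ 81  78  79  77  76  75  77  82  83  71 146 178 179 172 174 173 177 174
 172 172 151  99  59  72  78  79  80  62  60  66]
[ 0.49019623 -0.25252235  0.0734    ] [ 0.45098616 -0.4159018   0.0734    ] 0.16801866676577248 [ 0.4705912  -0.33421207  0.0734    ] -13.495404903172094
t 3.2 tcp [ 0.4644 -0.3421  0.2017] yaw -13.73 xaxis [-0.    -0.006 -1.   ] j [-0.84  0.2   1.65 -0.    1.29 -0.6 ] F [-1.04 -0.46  0.42] T [ 0.001 -0.031 -0.023] w 0.085
turn units -0.0018370842842072774 shift units pre-turn [ 1.222  0.034 -0.094] post-turn [ 1.222  0.034 -0.094]
```

Request:
send_rows:
  rows:
    - [0, 0.034, -0.09, -0.0018]
    - [0.2, 0, 0, 0]
    - [0.25, 0, 0, 0]
    - [0.25, 0, 0, 0]
    - [0.25, 0, 0, 0]
    - [0.15, 0, 0, 0]
    - [0, 0, 0, 0]

```text
time: 4.08
tool_pos: [0.474, -0.322, 0.0707]
tcp_rot: [-0.552, -0.438, 0.553, -0.445]
ft_force: [-0.6, 0.6, -0.3]
gripper_width: 0.0852
```

```bash
python3 plan.py .4708 -.3337 .053 -13.45
```

```text
t 4.075 tcp [ 0.474  -0.322   0.0707] yaw -12.77 xaxis [ 0.005 -0.008 -1.   ] j [-0.81  0.35  1.74 -0.    1.04 -0.58] F [-0.55  0.63 -0.31] T [-0.071 -0.003 -0.045] w 0.0852
turn units 0.003752453607408452 shift units pre-turn [ 0.148 -0.005  0.1  ] post-turn [ 0.148 -0.004  0.1  ]
```

Request:
send_rows:
  rows:
    - [0.075, 0, 0.05, 0.0037]
    - [0.073, 0, 0.05, 0]
    - [0, 0, 0, 0]

```text
time: 4.45
tool_pos: [0.4728, -0.3359, 0.055]
tcp_rot: [-0.555, -0.433, 0.555, -0.443]
ft_force: [0.6, 0.3, -0.2]
gripper_width: 0.0855
```

```bash
for i in 1 2 3; do python3 plan.py .4708 -.3337 .053 -13.45|cut -c1-100; done
```

```text
t 4.45 tcp [ 0.4728 -0.3359  0.055 ] yaw -13.46 xaxis [ 0.008 -0.012 -1.   ] j [-0.82  0.39  1.73 -0
turn units -6.944731460044472e-05 shift units pre-turn [ 0.016 -0.021 -0.014] post-turn [ 0.016 -0.0
t 4.45 tcp [ 0.4728 -0.3359  0.055 ] yaw -13.46 xaxis [ 0.008 -0.012 -1.   ] j [-0.82  0.39  1.73 -0
turn units -6.944731460044472e-05 shift units pre-turn [ 0.016 -0.021 -0.014] post-turn [ 0.016 -0.0
t 4.45 tcp [ 0.4728 -0.3359  0.055 ] yaw -13.46 xaxis [ 0.008 -0.012 -1.   ] j [-0.82  0.39  1.73 -0
turn units -6.944731460044472e-05 shift units pre-turn [ 0.016 -0.021 -0.014] post-turn [ 0.016 -0.0
```

Request:
send_rows:
  rows:
    - [0.01, -0.01, -0.01, 0]
  hand: -1

```text
time: 4.58
tool_pos: [0.4722, -0.335, 0.0542]
tcp_rot: [-0.555, -0.432, 0.556, -0.443]
ft_force: [-0.3, 0.7, 0.4]
gripper_width: 0.0697
```

```bash
cat > hold.py <<'E'
import sys,numpy as np,pickle,cv2
from station import viewer,status
F=[]
for i in range(int(sys.argv[1])):
    c=viewer.camera("wrist"); o=status.get_obs(); F.append(np.r_[o["ft_force"],o["torque"],o["tool_pos"]])
F=np.array(F); 
print("meanF",np.round(F[:,:3].mean(0),2),"sd",np.round(F[:,:3].std(0),2),"meanT",np.round(F[:,3:6].mean(0),3),"pos",np.round(F[:,6:].mean(0),4),"sd",np.round(F[:,6:].std(0),4),"w",o["gripper_width"])
pickle.dump(c,open("wl.pkl","wb"))
if len(sys.argv)>2: cv2.imwrite("pics/%s.png"%sys.argv[2],c["image"])
E
python3 hold.py 12; python3 plan.py .4708 -.3337 .12 -13.45
```

```text
meanF [0.25 0.51 1.49] sd [1.21 0.57 2.07] meanT [ 0.099  0.202 -0.016] pos [ 0.4719 -0.3345  0.054 ] sd [0.0001 0.     0.0001] w 0.009635047356430905
t 5.175 tcp [ 0.4719 -0.3344  0.0541] yaw -13.45 xaxis [ 0.008 -0.012 -1.   ] j [-0.82  0.39  1.74 -0.    1.   -0.59] F [-0.73  0.3   4.02] T [ 0.172  0.509 -0.065] w 0.0096
turn units -1.3542949413884268e-05 shift units pre-turn [-0.549 -0.005  0.001] post-turn [-0.549 -0.005  0.001]
```

Request:
send_rows:
  rows:
    - [-0.08, 0, 0, 0]
    - [-0.2, 0, 0, 0]
    - [-0.2, 0, 0, 0]
    - [-0.12, 0, 0, 0]
    - [0, 0, 0, -0.025]
    - [0, 0, 0, -0.04]
    - [0, 0, 0, -0.02]
    - [0, 0, 0, 0]

```text
time: 6.18
tool_pos: [0.4691, -0.3306, 0.1251]
tcp_rot: [0.489, 0.508, -0.49, 0.512]
ft_force: [-0.4, 0.7, -4.3]
gripper_width: 0.0091
```

```bash
python3 hold.py 3; python3 plan.py .465 0.001 .12 1.65
```

```text
meanF [ 0.18  0.38 -3.71] sd [0.49 0.48 0.46] meanT [0.012 0.008 0.014] pos [ 0.4692 -0.3306  0.1252] sd [0.0001 0.0001 0.0001] w 0.009542634345385532
t 6.325 tcp [ 0.4692 -0.3307  0.1253] yaw 2.26 xaxis [ 0.004 -0.006 -1.   ] j [-0.82  0.28  1.72 -0.    1.14 -0.86] F [ 0.75  0.91 -3.48] T [-0.03  -0.034  0.017] w 0.0095
turn units 0.0033646441279500216 shift units pre-turn [ 0.028  0.073 -2.764] post-turn [ 0.028  0.044 -2.765]
```

Request:
send_rows:
  rows:
    - [0, 0, -0.15, 0]
    - [0, 0, -0.35, 0]
    - [0, 0, -0.4, 0]
    - [0, 0, -0.4, 0]
    - [0, 0, -0.4, 0]
    - [0, 0, -0.35, 0]
    - [0, 0, -0.3, 0]
    - [0, 0, -0.15, 0]
    - [0, 0, -0.05, 0]
    - [0, 0, 0, 0]

```text
time: 7.58
tool_pos: [0.453, -0.0072, 0.1229]
tcp_rot: [0.491, 0.508, -0.49, 0.511]
ft_force: [-0.1, -0.0, -3.8]
gripper_width: 0.0093
```

```bash
python3 hold.py 4 w2; python3 plan.py .465 0.001 .0585 1.65
```

```text
meanF [-0.01 -0.09 -3.4 ] sd [0.29 0.57 0.55] meanT [-0.01  -0.025  0.   ] pos [ 0.4533 -0.008   0.123 ] sd [0.0002 0.0003 0.    ] w 0.009374893561854676
t 7.775 tcp [ 0.4535 -0.0083  0.1231] yaw 2.03 xaxis [ 0.004 -0.003 -1.   ] j [-0.28 -0.02  2.05 -0.    1.11 -0.32] F [ 0.36 -0.47 -4.35] T [-0.022 -0.017 -0.007] w 0.0094
turn units 0.0021099324884952054 shift units pre-turn [ 0.538  0.096 -0.076] post-turn [ 0.538  0.096 -0.076]
```

View pics/w2.png

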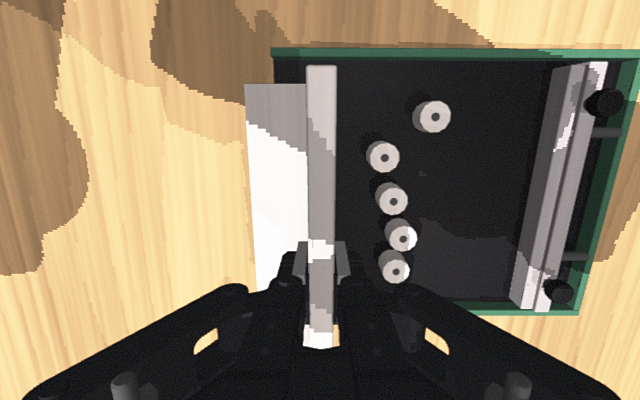

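The straightedge is held square, with the blade at columns 307–337. All five blanks are clear ahead of it, and the strip face edge runs from about (555,66) to (511,303). Next I'll compare blade and strip yaw within this same picture.

```bash
python3 - <<'E'
from h import *
c=pickle.load(open("wl.pkl","rb")); g=cv2.GaussianBlur(c["image"],(3,3),0).astype(int).max(2)
def edge(rows,lo,hi,z,sgn):
    P=[]
    for v in rows:
        l,h=lo(v),hi(v); s=sgn*np.diff(g[v,l:h]); k=s.argmax(); P.append(((l+k+.5),v,s[k]))
    P=np.array(P); W=np.array([onplane(c,p[:2],z) for p in P])
    for _ in range(3):
        f=np.polyfit(W[:,1],W[:,0],1); r=W[:,0]-np.polyval(f,W[:,1]); k=abs(r)<max(2*np.median(abs(r)),3e-4); W=W[k]
    print("n",len(W),"yaw",np.degrees(np.arctan(-f[0])),"x@y0",f[1],"rms",r.std())
def cl(v): return int(555-44*(v-66)/237)
edge(range(75,295,4),lambda v:cl(v)-10,lambda v:cl(v)+10,.005,1)
edge(range(75,230,4),lambda v:298,lambda v:313,.142,1)
edge(range(75,230,4),lambda v:330,lambda v:345,.142,-1)
for v in (100,200,280): print(g[v,cl(v)-12:cl(v)+40])
# tray wall inner/outer far edges (green)
def pt(u,v,z): return np.round(onplane(c,(u,v),z),4)
print(pt(272,49,.018),pt(639,52,.018))
print("blanks top",[pt(*p,.025) for p in [(435.5,117),(385,158),(394,202),(403.5,239),(397,272)]])
E
```

```text
n 55 yaw 1.805621858785887 x@y0 0.6220442951799549 rms 0.00023948794060791817
n 36 yaw 2.695654007882165 x@y0 0.44901917451825857 rms 0.00012861575488979323
n 39 yaw 1.9535245401890375 x@y0 0.45751994465564694 rms 9.544640865988402e-05
[ 28  27  27  25  21  19  18  19  21  26  40  59  69  71  72  72  72  73
  74  74  72  72  73  72  73  72  75  91 119 142 153 154 154 148 133 121
 119 119 120 121 118 104  85  74  74  84 101 107  90  60  36  21]
[ 29  27  26  24  21  22  21  20  29  50  69  74  74  74  74  74  74  74
  74  73  73  73  72  74  89 119 145 155 156 155 155 156 156 158 160 160
 154 128  93  73  78 102 130 148 154 156 157 158 158 158 158 157]
[ 45  46  44  39  37  37  33  37  63 102 122 123 125 128 129 127 126 126
 125 124 124 126 148 195 231 240 239 234 225 215 212 213 216 213 193 155
 117 114 159 192 163 106  70  55  45  39  35  31  32  35  35  31]
[0.4162 0.1033 0.018 ] [0.6666 0.1105 0.018 ]
blanks top [array([0.5309, 0.0629, 0.025 ]), array([0.4983, 0.0332, 0.025 ]), array([5.081e-01, 5.000e-04, 2.500e-02]), array([ 0.5185, -0.0291,  0.025 ]), array([ 0.5164, -0.0578,  0.025 ])]
```

Request:
send_rows:
  rows:
    - [0, 0.05, -0.076, 0.001]
    - [0.1, 0.03, 0, 0]
    - [0.18, 0, 0, 0]
    - [0.15, 0, 0, 0]
    - [0.05, 0, 0, 0]
    - [0, 0, 0, 0]

```text
time: 8.52
tool_pos: [0.4646, 0.0004, 0.0618]
tcp_rot: [0.493, 0.506, -0.492, 0.509]
ft_force: [-0.1, 0.6, -3.8]
gripper_width: 0.0093
```

```bash
python3 hold.py 4; python3 plan.py .465 0.001 .0585 1.85
```

```text
meanF [-0.1   0.16 -3.6 ] sd [0.66 0.33 0.4 ] meanT [-0.026 -0.022 -0.002] pos [4.652e-01 3.000e-04 6.260e-02] sd [0.0003 0.0001 0.0004] w 0.009258583325528254
t 8.725 tcp [4.655e-01 2.000e-04 6.300e-02] yaw 1.73 xaxis [ 0.007 -0.004 -1.   ] j [-0.26  0.11  2.05 -0.    0.97 -0.29] F [ 0.11  0.14 -4.11] T [-0.036  0.029  0.004] w 0.0093
turn units -0.0006930513801158611 shift units pre-turn [ 0.038 -0.004 -0.007] post-turn [ 0.038 -0.004 -0.007]
```

Request:
send_rows:
  rows:
    - [0.038, 0, 0, -0.0007]
    - [0, 0.02, 0, 0]
    - [0, 0.04, 0, 0]
    - [0, 0.05, 0, 0]
    - [0, 0.05, 0, 0]
    - [0, 0.05, 0, 0]
    - [0, 0.05, 0, 0]
    - [0, 0.05, 0, 0]
    - [0, 0.05, 0, 0]

```text
time: 9.85
tool_pos: [0.5126, 0.0015, 0.0596]
tcp_rot: [0.493, 0.505, -0.491, 0.511]
ft_force: [0.3, -0.5, -3.7]
gripper_width: 0.0093
```

```bash
python3 plan.py .58 0.0045 .0585 1.85
```

```text
t 9.85 tcp [0.5126 0.0015 0.0596] yaw 1.85 xaxis [ 0.009 -0.004 -1.   ] j [-0.23  0.23  1.92 -0.    0.98 -0.26] F [ 0.33 -0.47 -3.65] T [0.029 0.083 0.006] w 0.0093
turn units 1.815999067823605e-05 shift units pre-turn [ 0.014  0.562 -0.007] post-turn [ 0.014  0.562 -0.007]
```

Request:
send_rows:
  rows:
    - [0.005, 0.05, 0, 0]
    - [0.005, 0.05, 0, 0]
    - [0.005, 0.05, 0, 0]
    - [0, 0.05, 0, 0]
    - [0, 0.05, 0, 0]
    - [0, 0.05, 0, 0]
    - [0, 0.05, 0, 0]
    - [0, 0.04, 0, 0]
    - [0, 0.03, 0, 0]
    - [0, 0.02, 0, 0]

```text
time: 11.1
tool_pos: [0.5691, 0.0034, 0.0578]
tcp_rot: [0.493, 0.505, -0.491, 0.511]
ft_force: [-0.2, 0.8, -3.2]
gripper_width: 0.0089
```

```bash
python3 hold.py 6 w3; python3 plan.py .59 0.0045 .0585 1.85;python3 - <<'E'
import cv2
cv2.imwrite("pics/w3c.png",cv2.resize(cv2.imread("pics/w3.png")[30:330,280:640],None,fx=2,fy=2))
E
```

```text
meanF [ 0.12 -0.16 -3.64] sd [0.33 0.39 0.27] meanT [-0.009 -0.014  0.012] pos [0.569  0.0034 0.0578] sd [0.0002 0.     0.    ] w 0.009358720842564954
t 11.4 tcp [0.5688 0.0034 0.0578] yaw 1.86 xaxis [ 0.008 -0.004 -1.   ] j [-0.21  0.36  1.76 -0.    1.01 -0.24] F [ 0.61  0.19 -3.5 ] T [0.048 0.003 0.036] w 0.0094
turn units 4.3897203307115734e-05 shift units pre-turn [-0.004  0.177 -0.004] post-turn [-0.004  0.177 -0.004]
```

View pics/w3c.png

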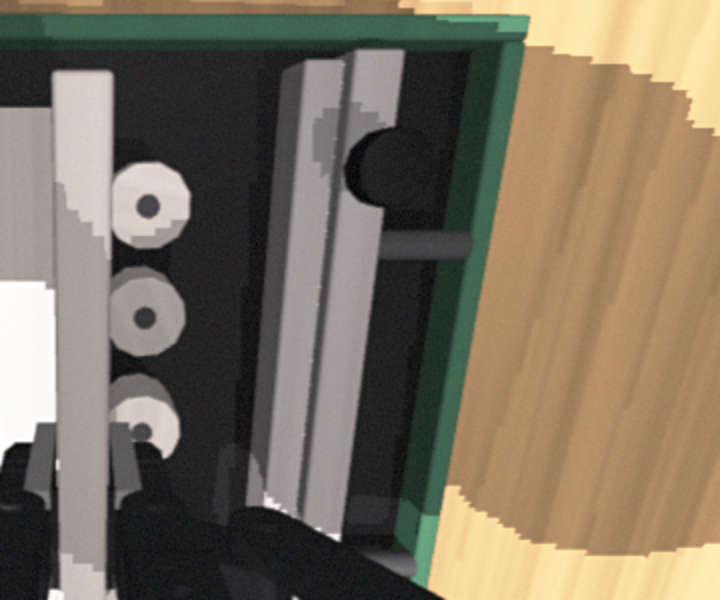

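All the blanks sit against the blade, with the strip about 25 mm ahead. I'll close most of that gap, then creep.

Request:
send_rows:
  rows:
    - [0, 0.04, 0, 0]
    - [0, 0.04, 0, 0]
    - [0, 0.04, 0, 0]
    - [0, 0.03, 0, 0]
    - [0, 0.015, 0, 0]
    - [0, 0.01, 0, 0]

```text
time: 12.15
tool_pos: [0.591, 0.0041, 0.0578]
tcp_rot: [0.493, 0.505, -0.491, 0.511]
ft_force: [-0.8, 0.1, -3.5]
gripper_width: 0.009
```

```bash
python3 hold.py 4; python3 plan.py .594 0.0045 .0585 1.85
```

```text
meanF [ 0.37 -0.02 -3.41] sd [0.47 0.35 0.33] meanT [ 0.     0.001 -0.008] pos [0.591  0.0041 0.0578] sd [0.0001 0.     0.    ] w 0.00925803084774953
t 12.35 tcp [0.5909 0.0041 0.0578] yaw 1.85 xaxis [ 0.008 -0.004 -1.   ] j [-0.2   0.41  1.69 -0.    1.03 -0.23] F [ 0.71  0.21 -2.91] T [ 0.009  0.03  -0.04 ] w 0.0093
turn units 1.2030366101356548e-05 shift units pre-turn [-0.005  0.026 -0.002] post-turn [-0.005  0.026 -0.002]
```

Request:
send_rows:
  rows:
    - [0, 0.007, 0, 0]
    - [0, 0.006, 0, 0]

```text
time: 12.6
tool_pos: [0.5923, 0.0042, 0.0578]
tcp_rot: [0.493, 0.505, -0.491, 0.511]
ft_force: [-0.4, -0.9, -3.9]
gripper_width: 0.0091
```

```bash
python3 hold.py 4
```

```text
meanF [-0.4  -0.1  -3.86] sd [0.59 0.85 0.49] meanT [0.042 0.018 0.002] pos [0.5924 0.0042 0.0578] sd [0. 0. 0.] w 0.009503911308085599
```

Request:
send_rows:
  rows:
    - [0, 0.006, 0, 0]

```text
time: 12.92
tool_pos: [0.593, 0.0042, 0.0578]
tcp_rot: [0.493, 0.505, -0.491, 0.511]
ft_force: [0.1, 0.8, -4.1]
gripper_width: 0.0095
```

```bash
python3 hold.py 4
```

```text
meanF [-0.3   0.22 -3.48] sd [0.47 0.58 0.41] meanT [0.011 0.045 0.003] pos [0.5932 0.0042 0.0579] sd [0. 0. 0.] w 0.009329311931379767
```

Request:
send_rows:
  rows:
    - [0, 0.005, 0, 0]

```text
time: 13.25
tool_pos: [0.5937, 0.0042, 0.0578]
tcp_rot: [0.493, 0.505, -0.491, 0.511]
ft_force: [-0.7, -0.1, -4.2]
gripper_width: 0.0093
```

```bash
python3 hold.py 4
```

```text
meanF [ 0.04 -0.18 -3.99] sd [0.44 0.29 0.41] meanT [-0.011  0.034  0.013] pos [0.5938 0.0042 0.0579] sd [0. 0. 0.] w 0.009164067643395394
```

Request:
send_rows:
  rows:
    - [0, 0.004, 0, 0]

```text
time: 13.58
tool_pos: [0.5942, 0.0042, 0.0579]
tcp_rot: [0.493, 0.505, -0.491, 0.511]
ft_force: [-0.4, 0.5, -3.2]
gripper_width: 0.0092
```

```bash
python3 hold.py 4
```

```text
meanF [-0.25  0.01 -3.83] sd [0.27 0.31 0.22] meanT [-0.004 -0.003  0.   ] pos [0.5943 0.0042 0.0579] sd [0. 0. 0.] w 0.009424363334171744
```

Request:
send_rows:
  rows:
    - [0, 0.004, 0, 0]

```text
time: 13.9
tool_pos: [0.5948, 0.0043, 0.0579]
tcp_rot: [0.493, 0.505, -0.491, 0.511]
ft_force: [0.0, 0.4, -3.5]
gripper_width: 0.0094
```

```bash
python3 hold.py 4
```

```text
meanF [-0.15 -0.26 -3.51] sd [0.57 0.3  0.41] meanT [0.014 0.018 0.009] pos [0.5948 0.0042 0.0579] sd [0. 0. 0.] w 0.009206538070891352
```

Request:
send_rows:
  rows:
    - [0, 0.004, 0, 0]

```text
time: 14.22
tool_pos: [0.595, 0.0043, 0.0578]
tcp_rot: [0.493, 0.505, -0.491, 0.511]
ft_force: [-1.8, 0.7, -2.8]
gripper_width: 0.0091
```

```bash
python3 hold.py 4
```

```text
meanF [-1.51  0.09 -3.24] sd [0.44 0.47 0.5 ] meanT [-0.032  0.309 -0.003] pos [0.595  0.0043 0.0578] sd [0. 0. 0.] w 0.009329903679673544
```

Contact at TCP x≈0.595 with balanced z-torque. I'll build the press up gradually.

Request:
send_rows:
  rows:
    - [0, 0.008, 0, 0]

```text
time: 14.55
tool_pos: [0.5951, 0.0044, 0.0575]
tcp_rot: [0.492, 0.506, -0.492, 0.51]
ft_force: [-4.8, -0.8, -2.2]
gripper_width: 0.0093
```

```bash
python3 hold.py 4
```

```text
meanF [-4.76  0.43 -2.19] sd [0.67 0.23 0.15] meanT [-0.089  0.858 -0.023] pos [0.5952 0.0044 0.0574] sd [0. 0. 0.] w 0.009364909604412755
```

Request:
send_rows:
  rows:
    - [0, 0.0102, 0, 0]

```text
time: 14.88
tool_pos: [0.5953, 0.0045, 0.0569]
tcp_rot: [0.491, 0.507, -0.492, 0.51]
ft_force: [-7.4, -0.3, -1.8]
gripper_width: 0.0093
```

```bash
python3 hold.py 13 w4; python3 plan.py .54 0.003 .0585 1.85;python3 - <<'E'
import cv2
cv2.imwrite("pics/w4c.png",cv2.resize(cv2.imread("pics/w4.png")[30:330,280:640],None,fx=2,fy=2))
E
```

```text
meanF [-5.97 -0.87 -2.  ] sd [0.57 0.46 0.47] meanT [-0.112  1.125 -0.013] pos [0.5953 0.0045 0.0569] sd [0. 0. 0.] w 0.009204076931699771
t 15.525 tcp [0.5953 0.0045 0.0569] yaw 1.87 xaxis [ 0.002 -0.004 -1.   ] j [-0.19  0.43  1.68 -0.    1.04 -0.22] F [-5.17 -1.25 -2.22] T [-0.124  1.097  0.   ] w 0.0092
turn units 0.00010020067213779447 shift units pre-turn [-0.015 -0.461 -0.003] post-turn [-0.015 -0.461 -0.002]
```

View pics/w4c.png

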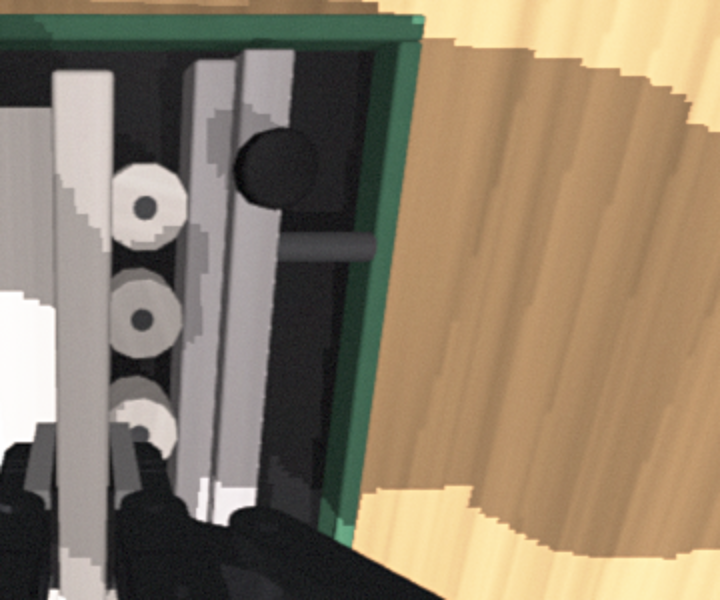

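The press is held at 5.97 N mean for 0.65 s with the TCP steady. The visible blanks touch the strip. Backing off now.

Request:
send_rows:
  rows:
    - [0, -0.01, 0, 0]
    - [0, -0.03, 0, 0]
    - [0, -0.06, 0, 0]
    - [0, -0.1, 0, 0]
    - [-0.01, -0.1, 0, 0]
    - [0, -0.05, 0, 0]
    - [0, 0, 0, 0]

```text
time: 16.4
tool_pos: [0.5529, 0.0029, 0.0592]
tcp_rot: [0.493, 0.504, -0.49, 0.512]
ft_force: [-0.2, 0.5, -2.8]
gripper_width: 0.0097
```

```bash
python3 hold.py 3 w5; python3 plan.py .54 0.003 .12 1.85; python3 - <<'E'
import pickle,cv2,numpy as np
from station import viewer
t=viewer.camera("top"); pickle.dump(t,open("t5.pkl","wb"))
a=cv2.resize(t["image"][165:295,285:385],None,fx=4,fy=4,interpolation=cv2.INTER_CUBIC)
w=cv2.imread("pics/w5.png")[20:345,250:500]; w=cv2.resize(w,(400,520))
cv2.imwrite("pics/c5.png",np.hstack([a,w]))
E
```

```text
meanF [-0.24 -0.23 -3.39] sd [0.47 0.31 0.33] meanT [ 0.025 -0.019  0.006] pos [0.5536 0.0028 0.0593] sd [0.0002 0.     0.    ] w 0.009603699506327692
t 16.55 tcp [0.5538 0.0028 0.0593] yaw 1.85 xaxis [ 0.011 -0.004 -1.   ] j [-0.21  0.32  1.81 -0.    1.   -0.24] F [ 0.42 -0.22 -3.05] T [ 0.029 -0.031  0.019] w 0.0096
turn units -1.669779138645645e-05 shift units pre-turn [-0.507 -0.109 -0.003] post-turn [-0.507 -0.109 -0.003]
```

View pics/c5.png

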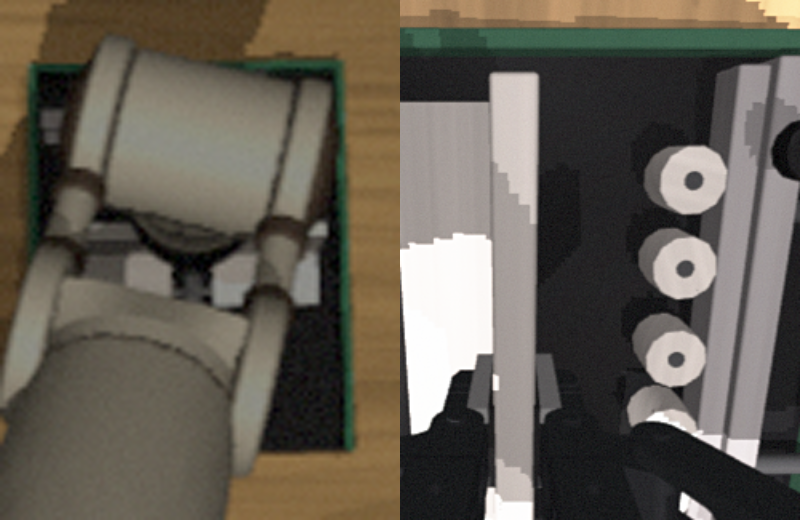

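The straightedge is clear of the row. I'll lift and retreat to the earlier viewpoint, where all five blanks and the strip are visible.

Request:
send_rows:
  rows:
    - [-0.1, 0, 0, 0]
    - [-0.2, 0, 0, 0]
    - [-0.2, 0, 0, 0]
    - [-0.05, -0.15, 0, 0]
    - [0, -0.25, 0, 0]
    - [0, -0.25, 0, 0]
    - [0, -0.15, 0.08, 0]
    - [0, 0, 0, 0]

```text
time: 17.6
tool_pos: [0.4594, -0.0104, 0.1333]
tcp_rot: [0.495, 0.501, -0.488, 0.515]
ft_force: [0.7, -0.1, -3.5]
gripper_width: 0.0091
```

```bash
python3 hold.py 3 w6; python3 plan.py .4719 -.3345 .125 -13.45; python3 - <<'E'
import cv2
cv2.imwrite("pics/w6c.png",cv2.resize(cv2.imread("pics/w6.png")[30:330,420:640],None,fx=2,fy=2,interpolation=cv2.INTER_CUBIC))
E
```

```text
meanF [ 0.24  0.16 -4.16] sd [0.67 0.35 0.35] meanT [ 0.044 -0.001 -0.014] pos [ 0.4605 -0.0102  0.1334] sd [0.0002 0.0001 0.0001] w 0.009109530197333527
t 17.75 tcp [ 0.4607 -0.0101  0.1333] yaw 1.95 xaxis [ 0.022 -0.007 -1.   ] j [-0.29 -0.03  2.04 -0.    1.11 -0.32] F [-0.22  0.58 -4.12] T [ 0.05  -0.039 -0.053] w 0.0091
turn units 0.08556294102503775 shift units pre-turn [ 0.089 -0.     2.704] post-turn [0.089 0.718 2.607]
```

View pics/w6c.png

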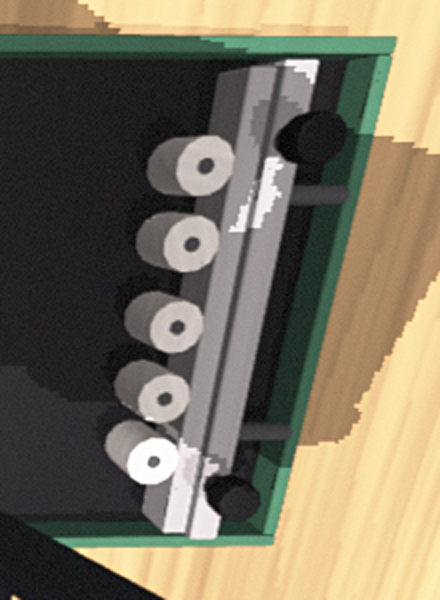

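```bash
python3 - <<'E'
from h import *
c=pickle.load(open("wl.pkl","rb")); f=lambda p:((p[0]+.5)/2-.5+420,(p[1]+.5)/2-.5+30)
g=c["image"].astype(int).max(2)
a=[]
for v in list(range(70,80))+list(range(86,90))+list(range(92,96))+list(range(160,166))+list(range(182,188))+list(range(205,212)):
    x0=int(420+(248-85*((v-30)*2-67)/463)/2); s=np.diff(cv2.GaussianBlur(g[v:v+1].astype(np.float32),(3,1),0)[0,x0-5:x0+6]); a.append(onplane(c,(x0-5+s.argmax()+.5,v),.023))
S=np.array(a); k=np.polyfit(S[:,1],S[:,0],1)
for _ in range(3):
    r=S[:,0]-np.polyval(k,S[:,1]); S=S[abs(r)<max(2*np.median(abs(r)),5e-4)]; k=np.polyfit(S[:,1],S[:,0],1)
print("strip yaw",np.degrees(np.arctan(-k[0])),"x@0",k[1],len(S))
for p in [(206,166),(192,244),(177,327),(165,398),(154,461)]:
    q=onplane(c,f(p),.025); print(np.round(q,4),"dist mm",1e3*(np.polyval(k,q[1])-q[0]))
E
```

```text
strip yaw 1.9185114466150182 x@0 0.6218451894429374 35
[0.6085 0.0656 0.025 ] dist mm 11.105226372470467
[0.6094 0.0371 0.025 ] dist mm 11.224666839937282
[0.6103 0.0046 0.025 ] dist mm 11.40245024802844
[ 0.6115 -0.0254  0.025 ] dist mm 11.220925037462969
[ 0.6124 -0.0537  0.025 ] dist mm 11.199778805684236
```

All five blanks measure 11.1–11.4 mm from centre to face (11 nominal), and the strip is unmoved (x 0.6218, was 0.6220). Next I'll return the straightedge.

Request:
send_rows:
  rows:
    - [0, 0, 0.15, 0]
    - [0, 0, 0.35, 0]
    - [0, 0, 0.4, 0]
    - [0, 0, 0.4, 0]
    - [0, 0, 0.4, 0]
    - [0, 0, 0.35, 0]
    - [0, 0, 0.3, 0]
    - [0, 0, 0.15, 0]
    - [0, 0, 0.05, 0.02]
    - [0, 0, 0, 0.04]
    - [0, 0, 0, 0.02]
    - [0, 0, 0, 0]

```text
time: 19.25
tool_pos: [0.4817, -0.3243, 0.1359]
tcp_rot: [0.558, 0.435, -0.545, 0.45]
ft_force: [0.5, 0.3, -3.8]
gripper_width: 0.0093
```

```bash
python3 hold.py 3; python3 plan.py .4719 -.3345 .056 -13.45
```

```text
meanF [-0.41  0.24 -3.21] sd [0.35 0.57 0.37] meanT [ 0.032 -0.011  0.005] pos [ 0.4815 -0.3244  0.1359] sd [0.0001 0.0001 0.0001] w 0.009173885310806375
t 19.4 tcp [ 0.4814 -0.3245  0.136 ] yaw -12.45 xaxis [ 0.027 -0.005 -1.   ] j [-0.81  0.27  1.71  0.02  1.15 -0.6 ] F [-0.61  0.12 -3.5 ] T [-0.013 -0.01   0.053] w 0.0092
turn units 0.005554496350341667 shift units pre-turn [ 0.664 -0.078  0.099] post-turn [ 0.664 -0.076  0.101]
```

Request:
send_rows:
  rows:
    - [0, -0.076, 0.1, 0.0055]
    - [0.1, 0, 0, 0]
    - [0.15, 0, 0, 0]
    - [0.15, 0, 0, 0]
    - [0.1, 0, 0, 0]
    - [0.05, 0, 0, 0]
    - [0, 0, 0, 0]

```text
time: 20.27
tool_pos: [0.4701, -0.3341, 0.0631]
tcp_rot: [0.561, 0.432, -0.549, 0.444]
ft_force: [0.2, 0.1, -4.1]
gripper_width: 0.0095
```

```bash
python3 hold.py 3; python3 plan.py .4719 -.3345 .056 -13.45
```

```text
meanF [-0.58  0.12 -3.94] sd [0.26 0.08 0.25] meanT [ 0.009  0.062 -0.013] pos [ 0.4705 -0.3346  0.064 ] sd [0.0002 0.0002 0.0004] w 0.009037941186960939
t 20.425 tcp [ 0.4707 -0.3348  0.0644] yaw -13.45 xaxis [ 0.026 -0.004 -1.   ] j [-0.84  0.36  1.75  0.02  1.01 -0.61] F [-0.29  0.2  -3.98] T [-0.008  0.068 -0.03 ] w 0.009
turn units 6.639732796840134e-06 shift units pre-turn [ 0.07   0.008 -0.005] post-turn [ 0.07   0.008 -0.005]
```

Request:
send_rows:
  rows:
    - [0.04, 0.008, 0, 0]
    - [0.026, 0, 0, 0]
    - [0.008, 0, 0, 0]

```text
time: 20.8
tool_pos: [0.4727, -0.3359, 0.0564]
tcp_rot: [0.562, 0.43, -0.548, 0.446]
ft_force: [0.5, -0.3, -3.0]
gripper_width: 0.0096
```

```bash
python3 hold.py 3
```

```text
meanF [-0.15  0.26 -3.56] sd [0.3  0.64 0.34] meanT [ 0.014  0.025 -0.011] pos [ 0.4727 -0.3358  0.0564] sd [0.     0.     0.0001] w 0.009314133789543927
```

Request:
send_rows:
  rows:
    - [0.006, 0, 0, 0]

```text
time: 21.08
tool_pos: [0.4728, -0.336, 0.056]
tcp_rot: [0.562, 0.43, -0.548, 0.446]
ft_force: [-0.4, -0.5, -3.7]
gripper_width: 0.0091
```

```bash
python3 hold.py 3
```

```text
meanF [ 0.09  0.12 -3.91] sd [0.4  0.26 0.3 ] meanT [-0.001  0.021 -0.03 ] pos [ 0.4727 -0.3359  0.0558] sd [0. 0. 0.] w 0.00903289781950062
```

Request:
send_rows:
  rows:
    - [0.008, 0, 0, 0]

```text
time: 21.35
tool_pos: [0.473, -0.336, 0.0553]
tcp_rot: [0.562, 0.43, -0.548, 0.446]
ft_force: [-0.4, 2.5, 2.1]
gripper_width: 0.0094
```

```bash
python3 hold.py 3
```

```text
meanF [0.03 1.7  0.52] sd [0.67 0.61 0.32] meanT [ 0.115  0.282 -0.107] pos [ 0.473  -0.336   0.0554] sd [0. 0. 0.] w 0.009177608170966878
```

Request:
send_rows:
  rows:
    - [0.008, 0, 0, 0]

```text
time: 21.62
tool_pos: [0.4733, -0.336, 0.0551]
tcp_rot: [0.562, 0.43, -0.548, 0.446]
ft_force: [-0.3, 4.7, 6.1]
gripper_width: 0.0094
```

```bash
python3 hold.py 3
```

```text
meanF [-0.84  3.22  5.28] sd [0.62 0.36 0.32] meanT [ 0.173  0.596 -0.224] pos [ 0.4733 -0.3361  0.0551] sd [0. 0. 0.] w 0.008963212936440012
```

Request:
send_rows:
  rows:
    - [0, 0, 0, 0]
    - [0, 0, 0, 0]
    - [0, 0, 0, 0]
    - [0, 0, 0, 0]
    - [0, 0, 0, 0]
  hand: 0.5

```text
time: 22.4
tool_pos: [0.4738, -0.3373, 0.0554]
tcp_rot: [0.562, 0.429, -0.548, 0.447]
ft_force: [-0.2, 0.2, 0.4]
gripper_width: 0.064
```

Request:
send_rows:
  rows:
    - [-0.08, 0, 0, 0]
    - [-0.2, 0, 0, 0]
    - [-0.3, 0, 0, 0]
    - [-0.4, 0, 0, 0]
    - [-0.3, 0, 0, 0]
    - [-0.1, 0, 0, 0]
    - [0, 0, 0, 0]

```text
time: 23.28
tool_pos: [0.4682, -0.3355, 0.2281]
tcp_rot: [0.562, 0.429, -0.548, 0.447]
ft_force: [-0.3, 0.1, 0.2]
gripper_width: 0.064
```

```bash
python3 hold.py 2 w7; python3 - <<'E'
import pickle,cv2,numpy as np
from station import viewer
t=viewer.camera("top"); s=viewer.camera("scene"); pickle.dump((t,s),open("t7.pkl","wb"))
R=lambda i,f:cv2.resize(i,None,fx=f,fy=f,interpolation=cv2.INTER_CUBIC)
a=R(t["image"][165:295,285:385],3); w=R(cv2.imread("pics/w7.png")[:320],.6) ; e=R(s["image"][160:220,125:235],3.49)
e=R(s["image"][160:220,125:235],3)
H=np.zeros((580,700,3),np.uint8); H[:390,:300]=a; H[:192,310:694]=w; H[200:380,310:640]=e; b=R(t["image"][235:295,410:510],3); H[395:575,310:610]=b
cv2.imwrite("pics/c7.png",H)
E
```

```text
meanF [ 0.01  0.54 -0.12] sd [0.47 0.21 0.69] meanT [0.    0.048 0.008] pos [ 0.4678 -0.3351  0.2268] sd [0.0002 0.0002 0.0005] w 0.064007961068738
```

View pics/c7.png

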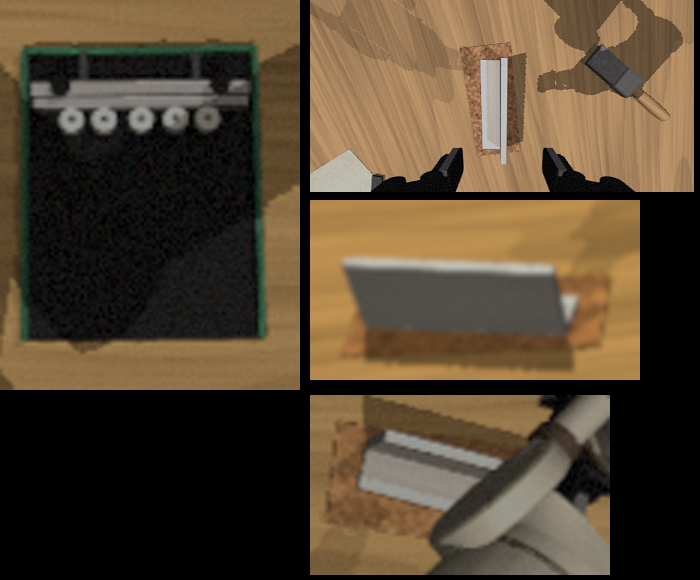

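The pictures show the straightedge upright on its pad and the gripper clear. All five blanks touch the strip at about row 120 of the tray crop. Handing in.

```bash
python3 - <<'E'
from h import *
d=pickle.load(open("c0.pkl","rb"))["top"]["image"]; e=pickle.load(open("t7.pkl","rb"))[0]["image"]
p=lambda i:i[182:203,318:342].astype(np.float32).mean(2)
print("stop shift px (template)",cv2.phaseCorrelate(p(d),p(e)))
from station import workorder; print(workorder.job_done())
E
```

```text
stop shift px (template) ((-0.009041409906419773, 0.47134197447322457), 0.8259546715352271)
the job is handed in; nothing more can be done
None
```

I gripped the straightedge on its pad and pushed the five blanks along with it until I felt the strip, at about x = 0.622 m. I pressed at a mean of 5.97 N (single readings reached about 7.4 N) for about 0.65 s. Then I backed off, stood the straightedge upright on its pad, let go, and handed the job in at about 23.5 s.

**Last checks:**
- **Blanks:** after backing off, the wrist view put all five at 11.1–11.4 mm from centre to the strip face (11 nominal). The last top view shows the row still against the strip.
- **Stop:** the strip face measured 0.6220 m before and 0.6218 m after, so I saw no shift.
- **Straightedge:** it stands upright on the pad, and the gripper is clear of it. The arm and straightedge did not go near the cup or the oil bottle. The brush looks undisturbed, but I did not measure any of the three.

**One check disagreed:** comparing the top view before and after suggested a stop shift of 0.47 px, about 1.2 mm towards the robot. A push can't move the stop that way, and the blanks now reach into the compared window, so I take it as an artefact. I did not re-measure it.

**Tilt:** the tool had tilted about 1° more by the time I set the straightedge down, so it settled flat when released.

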